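# Roll the sample roller up its gutter to the stop

## Robot

A 6-joint arm with a two-finger parallel gripper is mounted at the origin on the work surface. World frame = base frame: x ahead of the robot, y to its left, z up, the work surface at z = 0. Lengths are in m, angles in rad, forces in N, time in s.
With the tool pointing down it reaches from about 0.375 to 0.9 m from the base axis. Payload 3.1 kg.
Tool frame: the origin (TCP) lies where the fingers leave the gripper's body, on its centre line; the fingertips stand manip.tip_reach ahead of it and the grasp point (between the pads) lies 54 mm ahead of it (manip.tip_reach is the distance from the TCP to the fingertips, in m); z points along the fingers, y is the direction in which the jaws open and shut (so a half turn about z gives the same grasp; the last joint's range is limited). The gripper opens to 85 mm and grips with 20 to 120 N. Pads are 22 mm wide; open, the fingers measure 114 mm over their backs; the gripper's body (76 mm by 85 mm) begins 54 mm behind the grasp point. The pads swing forward as they close: fully open they stand 13 mm farther back than shut.
Start: joints at [-1.317, 0.527, 1.433, -0, 1.181, -0.178], TCP at [0.262, -0.567, 0.304] pointing down, gripper open.
Joint ranges: [-3.08, 3.08], [-0.75, 2.2], [0.22, 2.44], [-1.43, 4.57], [0, 2.65], [-2.85, 2.85]. Speed limits (rad/s): [2.79, 2.79, 3.14, 3.14, 3.14, 3.14].

## Interface

Orientations are given as a unit quaternion [x, y, z, w].
In Python, from station import manip, cams, order gives the robot as it stands. The module is installed in compiled form; this text tells all that it offers.
- The arm moves only by the tool drive_tool, never from a script. Its arguments are lists of equal length, an entry for each row: "linear": the shift along the tool's x, y, z in mm, a list of three; "rot": the turn, a rotation vector about the tool's x, y, z in degrees, a list of three; "hand": the finger opening in mm, from 0 to 85.4. A call has 1 to 20 rows; each row shifts and turns the pose as measured when the row begins, along the tool's axes as they then stand; what a row does not reach is not made up. A row lasts 1/12 s, in which the tool goes at most 41.7 mm and 7.16 degrees, less where a joint would pass 70% of its speed; a pose out of reach is approached as far as the arm can. A call with a gripper value outside its range is refused whole. The fingers move at their own pace and stop on an object; "force" is the grip in N (left out, the last holds). Time passes only in rows, so rows that do not move let the fingers close. It gives the time, the measured TCP pose, the force and the opening at its end, in the units of the state.
- manip.sense(): the state, without advancing time (a new reading comes with each control period).
- cams.snapshot(name): name is "scene" or "top"; returns the picture (480x640x3 uint8, red, green, blue); there is no depth.
- cams.camera_model(name): a dict with "vfov" (degrees; the focal length in pixels is half the picture's height over the tangent of half this angle, whatever the lens; pixels are square), "cx", "cy" (the principal point, pixels), "rvec" (rotation vector, rad) and "tvec" (3), from world to camera coordinates, as OpenCV has them. Camera axes: x right, y down, z forward; pixel columns grow to the right and rows downward; lengths in m; the calibration is good to about 2 mm. A picture is of the moment at which its call begins. camera_model takes no time and is no camera call.
- order.sign_off(): hands the job in, once; it reports no verdict.
Trained networks look in the newest picture that a camera, given by its name, has taken for a name from the list of things; names that differ only in an ending like _2 or _b are one class to them, and where a whole thing is asked for, a point or a joint stands for the part that bears it (a point fixed in the world has none). Each returns a list of dicts, best first, with "score" (0 to 1); they miss things now and then, are a little off and sometimes report something else, mostly with a low value. They report only what shows in the picture. A call takes as long as a camera call. They do not tell look-alikes from the thing itself.
- cams.regions_of(label, camera): "pixels" (480x640 bool, what is visible of it) and "rect" ([left, top, right, bottom] in pixels, round what is visible of it).
- cams.spot_point(label, camera): "at" ([column, row] in pixels: a listed point, or the origin of a listed thing).
The state is a dict: "t": time; "q": joint angles; "qd": joint speeds; "tau": joint torques, N m; "tcp_pos": TCP position; "tool_rot": TCP orientation; "force": force on the tool from outside, world axes, zero at the start; "ft_torque": the same for the moment, N m; "finger_gap": opening from 0.0 (shut) to 1.0 (fully open).
Only numpy, scipy, OpenCV 4.12 (cv2) and the standard library are available. Lean on these libraries where they do the work, as an engineer would, in place of code of your own. Each camera call takes 0.05 s, during which the arm holds its last target. There are 200 camera calls.

## Task

Two spare machine rollers lie at the bottom of a sloped two-lane rack on the desk. With the fingertips, push the plain straight-sided roller (not the waisted one) slowly up its gutter, over the crest and into the dip against the end stop, so that it stays there and does not roll back. Do not flick it, let it run loose down the slope or lift it off its gutter, and leave the waisted roller and the other things on the desk where they are.

Things in the scene. Friction and masses are not known exactly. Their poses are not given: they have to be found in the camera images.
- rack: Fixed two-lane rack; origin under the centre of its grey base plate (270 x 176 x 10 mm), on the desk. x points uphill along both lanes, y across, z up. Two like aluminium gutters run along x, centre lines at y = -50 and +50 mm, 54 mm wide inside; side walls 4 mm thick, 12 mm above the gutter floor.
- ramp (a point): Low end of the slope, mid-way between the lanes, at gutter floor level (rack x = -125, z = 20 mm). Its x axis points up the 6-degree slope, z square to it; a roller on the slope has its centre at z = 24 mm. A lip 8 mm high (6 mm thick, rack x = -125 to -119) stops the rollers rolling out; above and beyond it the end is open, so fingers fit behind a roller.
- crest (a point): Top of the slope, mid-way between the lanes, at gutter floor level (rack x = 55, z = 39 mm). Beyond it the floor falls at 7 degrees to the end stop, an upright plate (face at rack x = 112, top 70 mm above the desk). A roller let go before the crest runs back to the lip; with its centre past the crest it rolls on to the stop by itself and stays.
- nest0 (a point): Where the centre of a roller lies when it sits in the dip against the end stop of the lane at rack y = -50 mm (rack x = 88, z = 59 mm).
- nest1 (a point): The same for the lane at rack y = +50 mm.
- roller_center (a point): Centre of the plain roller: a straight smooth oiled steel cylinder, diameter 48, length 50 mm, 0.2 to 0.4 kg, a dark round spot on each end face, its axis (own y) across the gutter; it rolls freely and its other axes turn with it. At the start it rests against the lip at the low end of one of the lanes, centre at about rack x = -104, z = 46 mm.
- guide_center (a point): Centre of the waisted guide roller: a steel bobbin, 48 mm in diameter over two 10 mm flanges and 26 mm over the waist between, 50 mm long, resting in the same way in the other lane. To be left alone.
- flask: Steel flask standing upright, 66 mm in diameter, 200 mm tall; origin at the centre of its underside. A bystander.
- carton: Blue box 60 x 90 x 50 mm; origin at the centre of its underside. A bystander.
- calculator: Black desk calculator 145 x 85 x 20 mm lying flat; origin at the centre of its underside. A bystander.
There are look-alikes about, which are no part of the job. What is shaped like the part that bears roller_center but pink or purple is not meant.

How it is judged:
By the outcome, as a careful person would: the job done as asked, in the order asked, and still so for the second after the job is handed in, with the robot touching nothing.
It also fails if it takes over 38 s, if anything falls off the work surface, if the arm or the gripper's body presses on something with over 40 N, if the wrist force passes 120 N, or if a joint passes its speed limit or range.

## Working session

There is one attempt and no reset: what is moved stays moved. The work goes in short steps, Python scripts to look and compute and a tool call to move; the robot and the scene stay as the last step left them, time stands still between calls to the robot, and variables do not carry over. Pictures are saved under pics/ and viewed, about 8 in all and at most 12, crops included, and the job is handed in when it is done.

Besides the shell and the picture viewer there is one more tool, called after "Request:" by a JSON object that holds its "method" and its "body", one argument or row to a line. drive_tool: Moves the arm, as the interface text tells. Its arguments: {"type":"object","properties":{"linear":{"type":"array","items":{"type":"array","items":{"type":"number"}}},"rot":{"type":"array","items":{"type":"array","items":{"type":"number"}}},"hand":{"type":"array","items":{"type":"number"}},"force":{"type":"number"}},"required":["linear","rot","hand"]}

```bash
mkdir -p pics; cat > h.py <<'E'
import numpy as np, cv2
from station import manip, cams, order
from scipy.spatial.transform import Rotation as R
def K(n):
    m=cams.camera_model(n); f=240/np.tan(np.radians(m['vfov'])/2)
    return np.array([[f,0,m['cx']],[0,f,m['cy']],[0,0,1.]]),np.array(m['rvec'],float),np.array(m['tvec'],float)
def proj(n,p):
    k,r,t=K(n); return cv2.projectPoints(np.atleast_2d(np.array(p,float)),r,t,k,None)[0][:,0]
def at_z(n,uv,z):
    k,r,t=K(n); M=cv2.Rodrigues(r)[0]; c=-M.T@t; d=M.T@np.linalg.inv(k)@np.array([*uv,1.]); return c+d*(z-c[2])/d[2]
def save(n,f):
    im=cams.snapshot(n); cv2.imwrite('pics/'+f,im[:,:,::-1]); return im
E
python3 - <<'E'
from h import *
s=manip.sense(); print(s['t'],s['tcp_pos'],s['tool_rot'],s['force'],manip.tip_reach)
ims=[save(n,n+'0.png') for n in('top','scene')]
for n in('top','scene'):
    print(n,cams.camera_model(n))
for n in('top','scene'):
  for l in('rack','ramp','crest','nest0','nest1','roller_center','guide_center'):
    for d in cams.spot_point(l,n)[:3]: 
        z=dict(rack=0,ramp=.02,crest=.039,nest0=.059,nest1=.059).get(l,.046)
        print(n,l,round(d['score'],2),np.round(d['at'],1),np.round(at_z(n,d['at'],z),4))
E
```

```text
0.0 [ 0.26202779 -0.56681341  0.30295778] [ 9.76675809e-01  2.14716623e-01 -4.49094865e-05 -1.06459788e-03] [ 0.41827165 -0.22502921 -0.31457102] 0.0726
top {'vfov': 54.39406368611451, 'cx': 320.6384548405792, 'cy': 247.87427757387968, 'rvec': array([ 2.15343694, -2.19179678,  0.07948722]), 'tvec': array([0.02593685, 0.5789846 , 1.03988232])}
scene {'vfov': 57.660571648949116, 'cx': 324.06625952629236, 'cy': 234.32858690598493, 'rvec': array([ 2.1331862 ,  0.8200663 , -0.40028855]), 'tvec': array([-0.4503004 , -0.17245552,  1.47347888])}
top rack 0.59 [308.6 264.1] [0.5441 0.0446 0.    ]
top ramp 0.62 [362.2 274.6] [ 0.517  -0.0778  0.02  ]
top crest 0.63 [288.  259.6] [0.553  0.0893 0.039 ]
top crest 0.46 [267.4 274.3] [0.5209 0.1359 0.039 ]
top nest0 0.74 [266.2 277.6] [0.5131 0.136  0.059 ]
top nest0 0.6 [272.5 234.3] [0.6085 0.1214 0.059 ]
top nest1 0.74 [266.2 277.6] [0.5131 0.136  0.059 ]
top nest1 0.6 [272.5 234.3] [0.6085 0.1214 0.059 ]
top roller_center 0.76 [408.8 290.5] [ 0.4794 -0.1778  0.046 ]
top roller_center 0.66 [371.  346.2] [ 0.3593 -0.0912  0.046 ]
scene rack 0.82
[... 151 characters left out ...]
]
scene crest 0.97 [332.4 229.4] [0.5551 0.0937 0.039 ]
scene crest 0.39 [290.2 262.3] [ 0.5639 -0.0784  0.039 ]
scene nest0 0.85 [350.5 230.2] [0.6104 0.1046 0.059 ]
scene nest0 0.61 [334.2 212.2] [0.5235 0.1371 0.059 ]
scene nest0 0.21 [271.9 236.4] [ 0.4716 -0.0545  0.059 ]
scene nest1 0.85 [350.5 230.2] [0.6104 0.1046 0.059 ]
scene nest1 0.61 [334.2 212.2] [0.5235 0.1371 0.059 ]
scene nest1 0.21 [271.9 236.4] [ 0.4716 -0.0545  0.059 ]
scene roller_center 0.84 [236.4 234.2] [ 0.3798 -0.1024  0.046 ]
scene roller_center 0.8 [272.2 238.3] [ 0.4656 -0.0494  0.046 ]
scene roller_center 0.63 [237.8 273. ] [ 0.5014 -0.196   0.046 ]
scene guide_center 0.96 [296.  261.9] [ 0.5795 -0.0726  0.046 ]
```

View pics/top0.png

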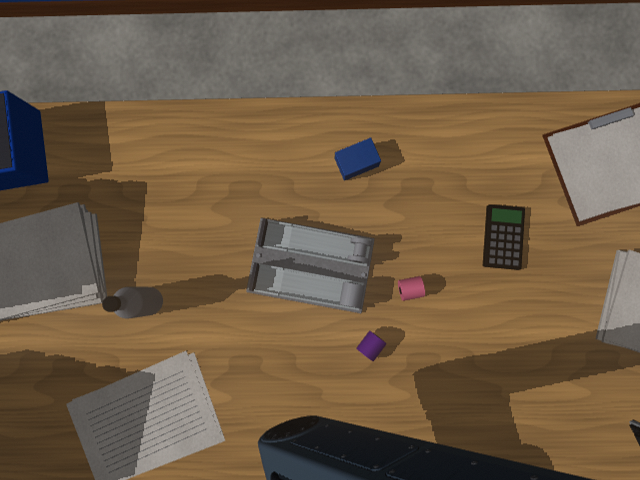

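View pics/scene0.png

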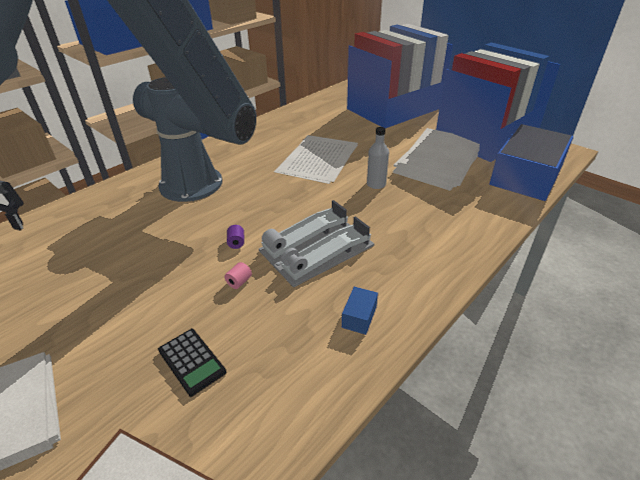

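```bash
cat >> h.py <<'E'
def W(p,pts):
    pts=np.atleast_2d(np.array(pts,float))/1000; c,s=np.cos(p[2]),np.sin(p[2])
    return np.c_[p[0]+c*pts[:,0]-s*pts[:,1],p[1]+s*pts[:,0]+c*pts[:,1],pts[:,2]]
E
python3 - <<'E'
from h import *
from scipy.optimize import least_squares
obs=[('top',(0,0,0),(308.6,264.1)),('top',(-125,0,20),(362.2,274.6)),('top',(55,0,39),(288,259.6)),('top',(88,50,59),(266.2,277.6)),('top',(88,-50,59),(272.5,234.3)),
('scene',(0,0,0),(317.8,248)),('scene',(-125,0,20),(278.1,262.2)),('scene',(55,0,39),(332.4,229.4)),('scene',(88,50,59),(334.2,212.2)),('scene',(88,-50,59),(350.5,230.2)),('scene',(-104,50,46),(272.2,238.3)),('scene',(-104,-50,46),(296,261.9))]
f=lambda p:np.concatenate([proj(n,W(p,a))[0]-b for n,a,b in obs])
r=least_squares(f,[.545,.043,1.37],x_scale=[.01,.01,.05],loss='soft_l1'); print(r.x,np.degrees(r.x[2]),np.round(f(r.x).reshape(-1,2),1).tolist())
p=r.x
B=[(x,y,z) for z in(0,10) for x,y in((-135,-88),(135,-88),(135,88),(-135,88))]
tiles=[]
for n,(u,v,w,h) in(('top',(235,205,160,120)),('scene',(240,185,160,120))):
    im=cv2.imread(f'pics/{n}0.png'); S=5
    c=cv2.resize(im[v:v+h,u:u+w],None,fx=S,fy=S,interpolation=cv2.INTER_CUBIC)
    T=lambda q:np.int32(np.round((proj(n,W(p,q))-[u,v]+.5)*S))
    cv2.polylines(c,[T(B[4:])],1,(0,255,0),1)
    for y in(50,-50):
        cv2.polylines(c,[T([(-125,y-27,20),(-125,y+27,20),(55,y+27,39),(55,y-27,39)])],1,(0,0,255),1)
        cv2.polylines(c,[T([(112,y-27,70),(112,y+27,70)])],0,(255,0,255),1)
        cv2.circle(c,tuple(map(int,T((-104,y,46))[0])),3,(0,255,255),-1)
    cv2.imwrite(f'pics/{n}fit.png',c)
E
```

```text
[0.54391468 0.04130559 1.37120057] 78.56400576730692 [[1.4, 0.0], [1.5, -1.0], [-2.6, -0.7], [-0.6, 0.3], [1.7, -0.9], [-1.0, -0.5], [-0.2, -1.8], [0.3, -0.3], [-2.8, -1.6], [3.1, -2.2], [1.8, 1.6], [-1.4, -1.7]]
```

View pics/topfit.png

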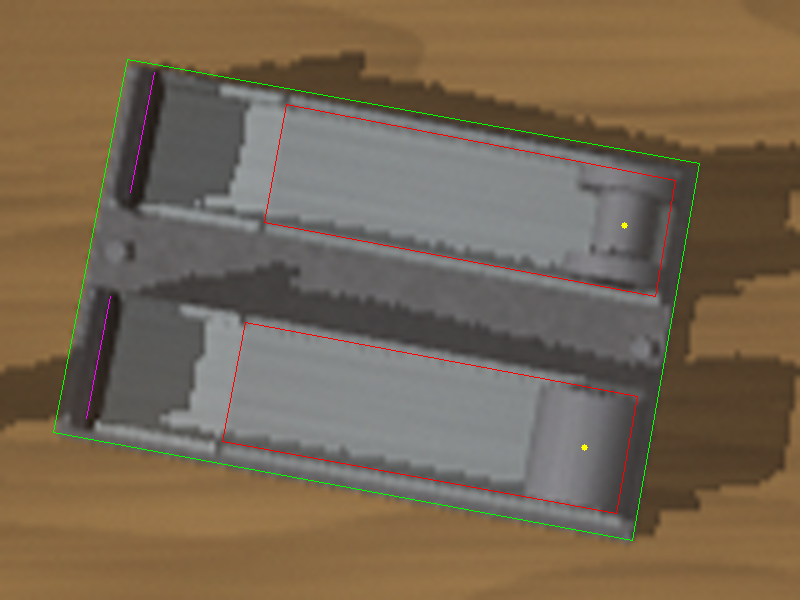

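View pics/scenefit.png

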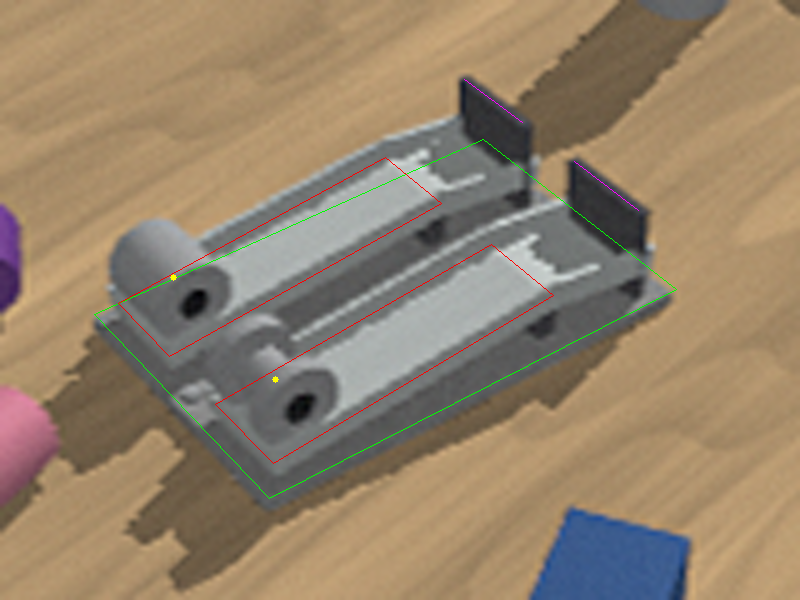

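The overlay matches both pictures. In `top` the plain roller is at about (351,293) in the near lane (rack y = +50), and the bobbin is in the far lane at about (359,250). The pink and purple look-alikes lie off the rack. The rack is at about (0.544, 0.041) with yaw 78.6°. I'll turn the tool to line up with the rack first.

Request:
{"method": "drive_tool", "body": {
  "linear": [
    [0, 0, 0],
    [0, 0, 0],
    [0, 0, 0],
    [0, 0, 0],
    [0, 0, 0],
    [0, 0, 0],
    [0, 0, 0],
    [0, 0, 0],
    [0, 0, 0],
    [0, 0, 0]
  ],
  "rot": [
    [0, 0, -6.7],
    [0, 0, -6.7],
    [0, 0, -6.7],
    [0, 0, -6.7],
    [0, 0, -6.7],
    [0, 0, -6.7],
    [0, 0, -6.7],
    [0, 0, -6.7],
    [0, 0, 0],
    [0, 0, 0]
  ],
  "hand": [0, 0, 0, 0, 0, 0, 0, 0, 0, 0]
}}

```text
t: 1.63
tcp_pos: [0.2621, -0.5674, 0.3042]
tool_rot: [0.761, 0.649, -0.0, 0.0]
force: [-0.2, 0.2, 0.6]
finger_gap: -0.005
```

```bash
cat >> h.py <<'E'
P=[.5439,.0413,1.3712]
def st():
    s=manip.sense(); M=R.from_quat(s['tool_rot']).as_matrix(); c,sn=np.cos(P[2]),np.sin(P[2]); d=s['tcp_pos']-[P[0],P[1],0]
    print('t',round(s['t'],2),'rack tcp mm',np.round([1e3*(c*d[0]+sn*d[1]),1e3*(-sn*d[0]+c*d[1]),1e3*d[2]],1),'yaw err deg',round(np.degrees(np.arctan2(M[1,0],M[0,0])-P[2]),2),'zax',np.round(M[:,2],3),'F',np.round(s['force'],1),'gap',round(s['finger_gap'],2))
    return s
E
python3 -c "from h import *; st()"
```

```text
t 1.63 rack tcp mm [-652.4  155.5  304.2] yaw err deg 2.31 zax [ 0. -0. -1.] F [-0.2  0.2  0.6] gap -0.01
```

Request:
{"method": "drive_tool", "body": {
  "linear": [
    [0, 0, 0],
    [0, 0, 0],
    [35, 7.5, 0],
    [35, 7.5, 0],
    [35, 7.5, 0],
    [35, 7.5, 0],
    [35, 7.5, 0],
    [35, 7.5, 0],
    [35, 7.5, 0],
    [35, 7.5, 0],
    [35, 7.5, 0],
    [35, 7.5, 0],
    [35, 7.5, 0],
    [35, 7.5, 0],
    [20, 4, 0],
    [0, 0, 0],
    [0, 0, 0]
  ],
  "rot": [
    [0, 0, 2.2],
    [0, 0, 0],
    [0, 0, 0],
    [0, 0, 0],
    [0, 0, 0],
    [0, 0, 0],
    [0, 0, 0],
    [0, 0, 0],
    [0, 0, 0],
    [0, 0, 0],
    [0, 0, 0],
    [0, 0, 0],
    [0, 0, 0],
    [0, 0, 0],
    [0, 0, 0],
    [0, 0, 0],
    [0, 0, 0]
  ],
  "hand": [0, 0, 0, 0, 0, 0, 0, 0, 0, 0, 0, 0, 0, 0, 0, 0, 0]
}}

```text
t: 3.05
tcp_pos: [0.4544, -0.1441, 0.3028]
tool_rot: [0.783, 0.622, -0.001, 0.007]
force: [-1.2, -0.2, -1.3]
finger_gap: 0.001
```

```bash
python3 -c "from h import *; st()"
```

```text
t 3.05 rack tcp mm [-199.4   51.   302.8] yaw err deg -1.68 zax [ 0.007 -0.012 -1.   ] F [-1.2 -0.2 -1.3] gap 0.0
```

Request:
{"method": "drive_tool", "body": {
  "linear": [
    [17, 0, 0],
    [17, 0, 0],
    [0, 0, 25],
    [0, 0, 25],
    [0, 0, 25],
    [0, 0, 25],
    [0, 0, 25],
    [0, 0, 20],
    [0, 0, 0],
    [0, 0, 0]
  ],
  "rot": [
    [0, 0, -1.0],
    [0, 0, 0],
    [0, 0, 0],
    [0, 0, 0],
    [0, 0, 0],
    [0, 0, 0],
    [0, 0, 0],
    [0, 0, 0],
    [0, 0, 0],
    [0, 0, 0]
  ],
  "hand": [0, 0, 0, 0, 0, 0, 0, 0, 0, 0]
}}

```text
t: 3.88
tcp_pos: [0.4668, -0.1262, 0.1556]
tool_rot: [0.783, 0.622, 0.0, 0.015]
force: [0.3, 0.3, 0.3]
finger_gap: 0.0
```

```bash
python3 - <<'E'
from h import *
s=st(); M=R.from_quat(s['tool_rot']).as_matrix(); tip=s['tcp_pos']+M[:,2]*.0726
tiles=[]
for n,u,v in(('top',305,235),('scene',220,190)):
    im=cams.snapshot(n)[:,:,::-1]; c=cv2.resize(im[v:v+100,u:u+80],None,fx=5,fy=5,interpolation=cv2.INTER_CUBIC)
    q=(proj(n,tip)[0]-[u,v]+.5)*5; cv2.circle(c,tuple(map(int,q)),3,(0,255,255),-1); tiles.append(c)
cv2.imwrite('pics/close.png',np.hstack(tiles))
E
```

```text
t 3.88 rack tcp mm [-179.4   42.3  155.6] yaw err deg -1.64 zax [ 0.019 -0.023 -1.   ] F [0.3 0.3 0.3] gap 0.0
```

View pics/close.png

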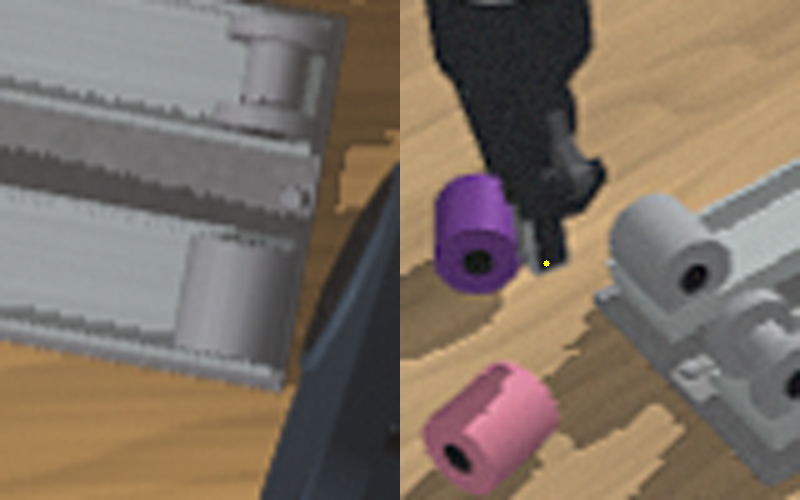

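Request:
{"method": "drive_tool", "body": {
  "linear": [
    [0, 0, 0],
    [0, 0, 0],
    [7, -4, 0],
    [7, -4, 0],
    [0, 0, 10],
    [0, 0, 10],
    [0, 0, 10],
    [0, 0, 10],
    [0, 0, 0],
    [0, 0, 0]
  ],
  "rot": [
    [1.3, 1.0, -1.5],
    [0, 0, 0],
    [0, 0, 0],
    [0, 0, 0],
    [0, 0, 0],
    [0, 0, 0],
    [0, 0, 0],
    [0, 0, 0],
    [0, 0, 0],
    [0, 0, 0]
  ],
  "hand": [0, 0, 0, 0, 0, 0, 0, 0, 0, 0]
}}

```text
t: 4.82
tcp_pos: [0.4636, -0.1075, 0.125]
tool_rot: [0.775, 0.632, 0.004, 0.01]
force: [-0.1, 0.1, -0.3]
finger_gap: -0.001
```

```bash
python3 -c "from h import *; st()"
```

```text
t 4.82 rack tcp mm [-161.7   49.2  125. ] yaw err deg -0.17 zax [ 0.019 -0.011 -1.   ] F [-0.1  0.1 -0.3] gap -0.0
```

Request:
{"method": "drive_tool", "body": {
  "linear": [
    [0, 0, 7],
    [0, 0, 7],
    [0, 0, 0],
    [5, 0, 0],
    [5, 0, 0],
    [2, 0, 0],
    [0, 0, 0],
    [0, 0, 0]
  ],
  "rot": [
    [1.2, 0.4, 0],
    [0, 0, 0],
    [0, 0, 0],
    [0, 0, 0],
    [0, 0, 0],
    [0, 0, 0],
    [0, 0, 0],
    [0, 0, 0]
  ],
  "hand": [0, 0, 0, 0, 0, 0, 0, 0]
}}

```text
t: 5.48
tcp_pos: [0.4671, -0.0936, 0.112]
tool_rot: [0.775, 0.632, 0.0, 0.001]
force: [-0.2, 0.3, -0.3]
finger_gap: -0.004
```

```bash
python3 -c "from h import *; st()"
```

```text
t 5.48 rack tcp mm [-147.4   48.6  112. ] yaw err deg -0.12 zax [ 0.002 -0.    -1.   ] F [-0.2  0.3 -0.3] gap -0.0
```

Request:
{"method": "drive_tool", "body": {
  "linear": [
    [2, -0.1, 0],
    [2, -0.1, 0],
    [2, -0.1, 0],
    [2, -0.1, 0],
    [2, 0, -0.2],
    [2, 0, -0.2],
    [2, 0, -0.2],
    [2, 0, -0.2],
    [2, 0, -0.2],
    [2, 0, -0.2],
    [2, 0, -0.2],
    [2, 0, -0.2],
    [2, 0, -0.2],
    [2, 0, -0.2]
  ],
  "rot": [
    [0, 0, 0],
    [0, 0, 0],
    [0, 0, 0],
    [0, 0, 0],
    [0, 0, 0],
    [0, 0, 0],
    [0, 0, 0],
    [0, 0, 0],
    [0, 0, 0],
    [0, 0, 0],
    [0, 0, 0],
    [0, 0, 0],
    [0, 0, 0],
    [0, 0, 0]
  ],
  "hand": [0, 0, 0, 0, 0, 0, 0, 0, 0, 0, 0, 0, 0, 0]
}}

```text
t: 6.65
tcp_pos: [0.4733, -0.0642, 0.1148]
tool_rot: [0.775, 0.632, 0.001, 0.002]
force: [0.0, -1.0, -0.4]
finger_gap: 0.004
```

```bash
cat > look.py <<'E'
import sys
from h import *
s=st(); M=R.from_quat(s['tool_rot']).as_matrix(); tip=s['tcp_pos']+M[:,2]*.0726
tiles=[]
for n,u,v in(('top',255,235),('scene',260,180)):
    im=cams.snapshot(n)[:,:,::-1]; c=cv2.resize(im[v:v+100,u:u+80],None,fx=5,fy=5,interpolation=cv2.INTER_CUBIC)
    q=(proj(n,tip)[0]-[u,v]+.5)*5; cv2.circle(c,tuple(map(int,q)),3,(0,255,255),-1); tiles.append(c)
cv2.imwrite('pics/'+sys.argv[1],np.hstack(tiles))
E
python3 look.py push1.png
```

```text
t 6.65 rack tcp mm [-117.4   48.3  114.8] yaw err deg -0.14 zax [ 0.003 -0.002 -1.   ] F [ 0.  -1.  -0.4] gap 0.0
```

View pics/push1.png

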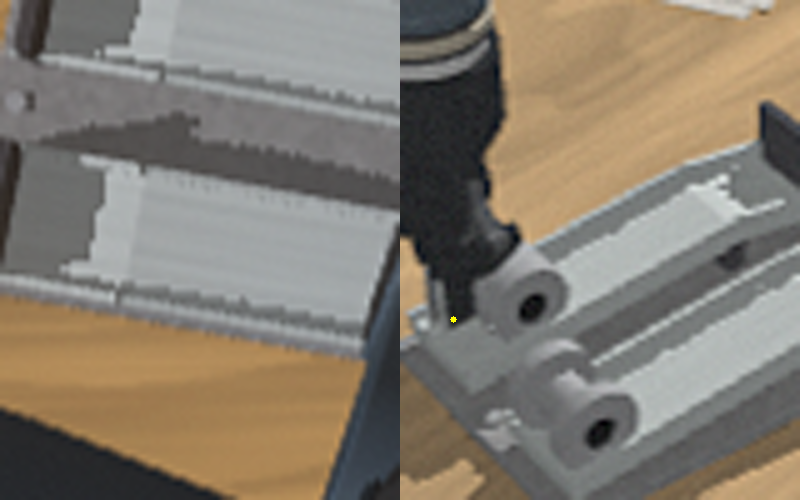

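The roller has left the lip and is square in its gutter against the fingertip. The bobbin hasn't moved. I'll keep pushing.

Request:
{"method": "drive_tool", "body": {
  "linear": [
    [2, 0, -0.2],
    [2, 0, -0.2],
    [2, 0, -0.2],
    [2, 0, -0.2],
    [2, 0, -0.2],
    [2, 0, -0.2],
    [2, 0, -0.2],
    [2, 0, -0.2],
    [2, 0, -0.2],
    [2, 0, -0.2],
    [2, 0, -0.2],
    [2, 0, -0.2],
    [2, 0, -0.2],
    [2, 0, -0.2],
    [2, 0, -0.2],
    [2, 0, -0.2],
    [2, 0, -0.2],
    [2, 0, -0.2],
    [2, 0, -0.2],
    [2, 0, -0.2]
  ],
  "rot": [
    [0, 0, 0],
    [0, 0, 0],
    [0, 0, 0],
    [0, 0, 0],
    [0, 0, 0],
    [0, 0, 0],
    [0, 0, 0],
    [0, 0, 0],
    [0, 0, 0],
    [0, 0, 0],
    [0, 0, 0],
    [0, 0, 0],
    [0, 0, 0],
    [0, 0, 0],
    [0, 0, 0],
    [0, 0, 0],
    [0, 0, 0],
    [0, 0, 0],
    [0, 0, 0],
    [0, 0, 0]
  ],
  "hand": [0, 0, 0, 0, 0, 0, 0, 0, 0, 0, 0, 0, 0, 0, 0, 0, 0, 0, 0, 0]
}}

```text
t: 8.42
tcp_pos: [0.4819, -0.0209, 0.1191]
tool_rot: [0.775, 0.632, 0.0, 0.002]
force: [0.6, -1.6, 0.7]
finger_gap: 0.001
```

```bash
python3 -c "from h import *; st()"
```

```text
t 8.42 rack tcp mm [-73.3  48.5 119.1] yaw err deg -0.13 zax [ 0.003 -0.002 -1.   ] F [ 0.6 -1.6  0.7] gap 0.0
```

Request:
{"method": "drive_tool", "body": {
  "linear": [
    [2, 0, -0.2],
    [2, 0, -0.2],
    [2, 0, -0.2],
    [2, 0, -0.2],
    [2, 0, -0.2],
    [2, 0, -0.2],
    [2, 0, -0.2],
    [2, 0, -0.2],
    [2, 0, -0.2],
    [2, 0, -0.2],
    [2, 0, -0.2],
    [2, 0, -0.2],
    [2, 0, -0.2],
    [2, 0, -0.2],
    [2, 0, -0.2],
    [2, 0, -0.2],
    [2, 0, -0.2],
    [2, 0, -0.2],
    [2, 0, -0.2],
    [2, 0, -0.2]
  ],
  "rot": [
    [0, 0, 0],
    [0, 0, 0],
    [0, 0, 0],
    [0, 0, 0],
    [0, 0, 0],
    [0, 0, 0],
    [0, 0, 0],
    [0, 0, 0],
    [0, 0, 0],
    [0, 0, 0],
    [0, 0, 0],
    [0, 0, 0],
    [0, 0, 0],
    [0, 0, 0],
    [0, 0, 0],
    [0, 0, 0],
    [0, 0, 0],
    [0, 0, 0],
    [0, 0, 0],
    [0, 0, 0]
  ],
  "hand": [0, 0, 0, 0, 0, 0, 0, 0, 0, 0, 0, 0, 0, 0, 0, 0, 0, 0, 0, 0]
}}

```text
t: 10.08
tcp_pos: [0.4905, 0.0227, 0.1234]
tool_rot: [0.775, 0.632, 0.0, 0.001]
force: [-0.1, -0.3, 0.5]
finger_gap: -0.0
```

```bash
python3 look.py push2.png
```

```text
t 10.08 rack tcp mm [-28.9  48.6 123.4] yaw err deg -0.13 zax [ 0.002 -0.002 -1.   ] F [-0.1 -0.3  0.5] gap -0.0
```

View pics/push2.png

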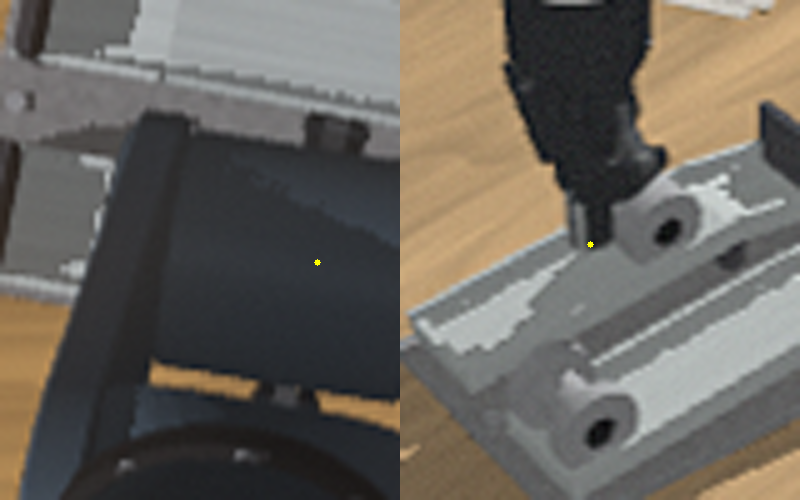

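Request:
{"method": "drive_tool", "body": {
  "linear": [
    [2, 0, -0.2],
    [2, 0, -0.2],
    [2, 0, -0.2],
    [2, 0, -0.2],
    [2, 0, -0.2],
    [2, 0, -0.2],
    [2, 0, -0.2],
    [2, 0, -0.2],
    [2, 0, -0.2],
    [2, 0, -0.2],
    [2, 0, -0.2],
    [2, 0, -0.2],
    [2, 0, -0.2],
    [2, 0, -0.2],
    [2, 0, -0.2],
    [2, 0, -0.2],
    [2, 0, -0.2],
    [1.5, 0, -0.1],
    [1, 0, -0.1],
    [1, 0, -0.1]
  ],
  "rot": [
    [0, 0, 0],
    [0, 0, 0],
    [0, 0, 0],
    [0, 0, 0],
    [0, 0, 0],
    [0, 0, 0],
    [0, 0, 0],
    [0, 0, 0],
    [0, 0, 0],
    [0, 0, 0],
    [0, 0, 0],
    [0, 0, 0],
    [0, 0, 0],
    [0, 0, 0],
    [0, 0, 0],
    [0, 0, 0],
    [0, 0, 0],
    [0, 0, 0],
    [0, 0, 0],
    [0, 0, 0]
  ],
  "hand": [0, 0, 0, 0, 0, 0, 0, 0, 0, 0, 0, 0, 0, 0, 0, 0, 0, 0, 0, 0]
}}

```text
t: 11.85
tcp_pos: [0.4986, 0.0635, 0.1274]
tool_rot: [0.775, 0.632, 0.0, 0.001]
force: [-0.2, -1.4, 0.4]
finger_gap: -0.0
```

```bash
python3 -c "from h import *; st()"
```

```text
t 11.85 rack tcp mm [ 12.7  48.8 127.4] yaw err deg -0.11 zax [ 0.002 -0.002 -1.   ] F [-0.2 -1.4  0.4] gap -0.0
```

Request:
{"method": "drive_tool", "body": {
  "linear": [
    [1, 0, -0.1],
    [1, 0, -0.1],
    [1, 0, -0.1],
    [1, 0, -0.1],
    [1, 0, -0.1],
    [1, 0, -0.1],
    [1, 0, -0.1],
    [1, 0, 0],
    [1, 0, 0],
    [1, 0, 0],
    [1, 0, 0],
    [1, 0, 0],
    [1, 0, 0],
    [1, 0, 0],
    [1, 0, 0],
    [1, 0, 0],
    [1, 0, 0],
    [1, 0, 0],
    [0, 0, 0],
    [0, 0, 0]
  ],
  "rot": [
    [0, 0, 0],
    [0, 0, 0],
    [0, 0, 0],
    [0, 0, 0],
    [0, 0, 0],
    [0, 0, 0],
    [0, 0, 0],
    [0, 0, 0],
    [0, 0, 0],
    [0, 0, 0],
    [0, 0, 0],
    [0, 0, 0],
    [0, 0, 0],
    [0, 0, 0],
    [0, 0, 0],
    [0, 0, 0],
    [0, 0, 0],
    [0, 0, 0],
    [0, 0, 0],
    [0, 0, 0]
  ],
  "hand": [0, 0, 0, 0, 0, 0, 0, 0, 0, 0, 0, 0, 0, 0, 0, 0, 0, 0, 0, 0]
}}

```text
t: 13.52
tcp_pos: [0.5025, 0.0836, 0.128]
tool_rot: [0.775, 0.632, 0.0, 0.001]
force: [-0.8, 0.1, -0.8]
finger_gap: 0.001
```

```bash
python3 look.py push3.png
```

```text
t 13.52 rack tcp mm [ 33.3  48.9 128. ] yaw err deg -0.14 zax [ 0.002 -0.001 -1.   ] F [-0.8  0.1 -0.8] gap 0.0
```

View pics/push3.png

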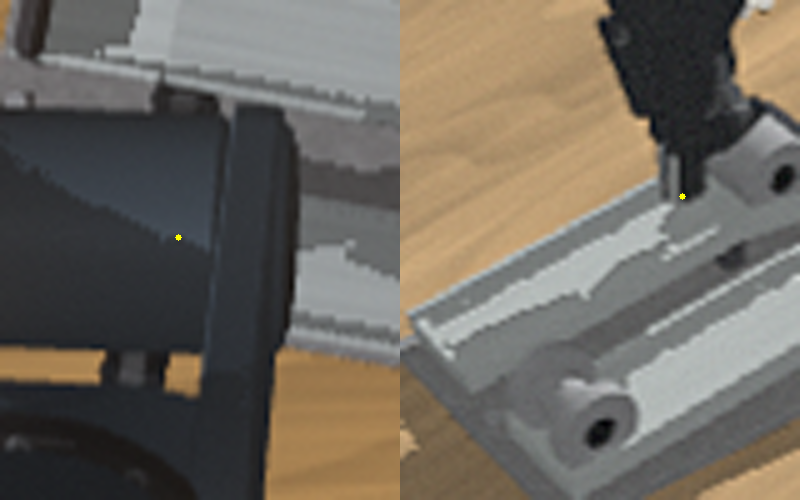

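The roller has run into the dip at the stop. I'll back the fingers off, lift, and withdraw to check.

Request:
{"method": "drive_tool", "body": {
  "linear": [
    [-5, 0, 0],
    [-5, 0, 0],
    [-5, 0, -2],
    [0, 0, -20],
    [0, 0, -25],
    [0, 0, -25],
    [0, 0, -25],
    [0, 0, -25],
    [-20, 0, -15],
    [-30, 0, 0],
    [-30, 0, 0],
    [-30, 0, 0],
    [-30, 0, 0],
    [-30, 0, 0],
    [-30, 0, 0],
    [-30, 0, 0],
    [-20, 0, 0],
    [0, 0, 0],
    [0, 0, 0]
  ],
  "rot": [
    [0, 0, 0],
    [0, 0, 0],
    [0, 0, 0],
    [0, 0, 0],
    [0, 0, 0],
    [0, 0, 0],
    [0, 0, 0],
    [0, 0, 0],
    [0, 0, 0],
    [0, 0, 0],
    [0, 0, 0],
    [0, 0, 0],
    [0, 0, 0],
    [0, 0, 0],
    [0, 0, 0],
    [0, 0, 0],
    [0, 0, 0],
    [0, 0, 0],
    [0, 0, 0]
  ],
  "hand": [0, 0, 0, 0, 0, 0, 0, 0, 0, 0, 0, 0, 0, 0, 0, 0, 0, 0, 0]
}}

```text
t: 15.2
tcp_pos: [0.4417, -0.1964, 0.275]
tool_rot: [0.777, 0.63, -0.0, 0.004]
force: [-0.7, 0.1, -0.1]
finger_gap: -0.001
```

```bash
python3 - <<'E'
from h import *
st(); save('top','top_end.png'); im=save('scene','scene_end.png')
cv2.imwrite('pics/end.png',np.hstack([cv2.resize(cv2.imread(f'pics/{n}_end.png')[v:v+120,u:u+100],None,fx=4,fy=4,interpolation=cv2.INTER_CUBIC) for n,u,v in(('top',245,210),('scene',265,180))]))
for l in('roller_center','guide_center'):
  for d in cams.spot_point(l,'scene')[:4]: print(l,d['score'],d['at'])
print(proj('scene',W(P,[(88,50,59),(-104,-50,46)])))
E
```

```text
t 15.2 rack tcp mm [-253.2   53.   275. ] yaw err deg -0.46 zax [ 0.004 -0.006 -1.   ] F [-0.7  0.1 -0.1] gap -0.0
roller_center 0.8 [235.3, 235.0]
roller_center 0.57 [235.6, 276.7]
roller_center 0.55 [327.5, 208.1]
roller_center 0.24 [354.2, 226.9]
guide_center 0.71 [293.5, 259.8]
[[331.34654465 210.59546814]
 [294.56548864 260.19957624]]
```

View pics/end.png

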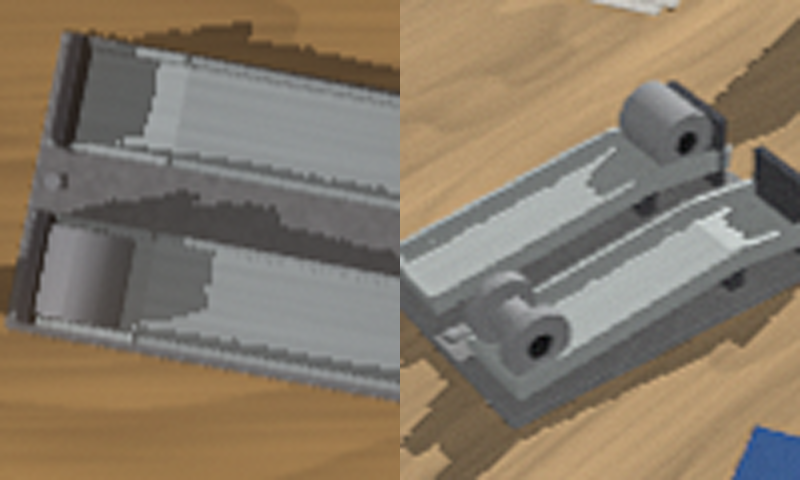

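Both views show the plain roller square in the dip against the end stop, with the bobbin still at its lip. The gripper is clear.

```bash
python3 -c "from h import *; print(order.sign_off())"
```

```text
the job is handed in; nothing more can be done
None
```

The plain roller is in the dip against the end stop of the near lane (rack y = +50), and I've handed the job in. I pushed it up the gutter with the closed fingertips at about 25 mm/s, slowing to about 12 mm/s over the crest. It rolled the last few centimetres to the stop by itself. The fingers then backed off and lifted clear.

**Last checks:**
- **Position:** both cameras show the roller seated and square at the stop. In the scene view the network put it about 5 px from the predicted nest point, with a modest score of 0.55.
- **Bobbin:** it is still at its lip, within about 1 px of the predicted point.
- **Forces and time:** the force readings taken between moves stayed below about 2 N. The clock read about 15 s at the last check, against the 38 s limit.
- **Not checked:** I didn't measure the flask, carton or calculator again after the push, but the arm worked well away from them.

No check failed or disagreed.

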